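# Set the kettle going on the tea station

### The job

Get the kettle going on the tea station: push the water spout round until its nozzle is over the kettle's open mouth, then press the station's keys fully in, lightly and letting go of each: first the round one (power), then the long bar (fill), last the square one (boil). The keys stay in when pressed; fill must never go in while the spout is off the kettle. Leave the kettle, pot, cups and all other loose things standing where they are.

Things in the scene. Friction and masses are not known exactly. Their poses are not given: they have to be found in the camera images.
- station: tea station, a flat appliance 260 x 370 x 75 mm (x, y, z), black deck, fixed to the table. Origin: centre of its underside; x points away from its key side, y to its left, z up. Two equal round hobs, 150 mm across, at (45, 90) and (45, -90) mm in its frame. Keys in a row on the deck at x = -106 mm: power y = 0, fill y = 70, boil y = -70 mm. Spout column at (75, 0)
- power_key (a joint): latched travel of the round key, m: 0 out, 0.006 fully in. Slides straight down under about 2.5 N, stays where it is pushed, counts as in above 0.0045. Its cap sits on a rubber pad: under the finger it gives 1 mm more per 2.5 N (4 mm at most, then hard) and springs back, so a slow push (30 mm/s or less) of 4 to 8 N seats the key
- fill_key (a joint): travel of the bar key, same kind: 0 out, 0.006 fully in
- boil_key (a joint): travel of the square key, same kind: 0 out, 0.006 fully in
- power_key_top (a point): centre of the top face of the power key, a round steel key 32 mm across in the middle of the row. Stands 13 mm proud of the deck when out (88 mm above the table), 7 mm when in; z up
- fill_key_top (a point): centre of the top face of the fill key, a steel bar key 18 x 44 mm (long side along the row) at the station's left (+y) end of the row. 13 mm proud of the deck when out, 7 mm when in
- boil_key_top (a point): centre of the top face of the boil key, a steel square key 24 x 24 mm at the station's right (-y) end of the row. 13 mm proud of the deck when out, 7 mm when in
- spout (a joint): swing of the water spout about its vertical axis at (75, 0) mm in the station's frame, rad: 0 when it points to the key side (-x of that frame), growing anticlockwise seen from above; range -1.75 to 1.75. Its nozzle is over the hob at -y at about 1.25 and over the hob at +y at about -1.25
- spout_nozzle (a point): centre of the nozzle's lower end, 205 mm above the table, 95 mm from the swivel axis. The nozzle is vertical, 19 mm across, 14 mm tall, and the steel tube, 16 mm thick, goes on up from it and bends level (top 250 mm above the table) back to the axis. Turns with about 1 N at the nozzle, stays where it is left
- kettle_mouth (a point): centre of the kettle's open round mouth at rim height, 190 mm above the table; mouth 94 mm wide. The kettle, loose on either hob, is of steel, 134 mm across, about 0.8 kg; its black handle reaches 108 mm from its axis away from the key side, its beak 86 mm towards the key side
- pot: loose open aluminium pot, 132 mm across, 62 mm tall, two small ear handles, cups in it, on the hob without the kettle; to be left alone. Origin: centre of its underside
- cup_left: loose white teacup, 54 mm wide, 36 mm tall, on the deck beyond the fill key; to be left alone. Origin: centre of its underside
- cup_right: loose white teacup like the other, on the deck beyond the boil key; to be left alone. Origin: centre of its underside
- kettle_lid: the kettle's loose steel lid with a black knob, 104 mm across, 33 mm tall, on the table to the left of the station; to be left alone. Origin: centre of its underside
- scoop: loose wooden tea scoop, 170 mm long, lying on the table to the right of the station; to be left alone
- tea_tin: loose round tea tin, 79 mm across, 112 mm tall, on the table beside the station; to be left alone. Origin: centre of its underside
- jug: loose glass jug with a handle, 68 mm across, 85 mm tall, on the table beside the station; to be left alone. Origin: centre of its underside
Mind the look-alikes: they are no part of the job. Of the things shaped like the part that bears kettle_mouth, the bare steel one is meant.

How it is judged:
On the way, in this order (a step that is already met when the one before it is completed fails the run):
1. the spout's nozzle is over the kettle's mouth (within 28 mm of its centre) and at rest, no key pressed yet (horizontal distance between spout_nozzle and kettle_mouth below 0.028 m and velocity of joint spout between -0.1 and 0.1 rad/s and value of joint each of power_key, fill_key, boil_key below 0.003 m), for 0.2 s.
2. the round power key is in and let go (value of joint power_key above 0.0045 m and contact force between station and the fingers below 0.1 N and contact force between station and the arm below 0.1 N), for 0.1 s.
3. the bar fill key is in and let go (value of joint fill_key above 0.0045 m and contact force between station and the fingers below 0.1 N and contact force between station and the arm below 0.1 N), for 0.1 s.
4. the square boil key is in and let go (value of joint boil_key above 0.0045 m and contact force between station and the fingers below 0.1 N and contact force between station and the arm below 0.1 N), for 0.1 s.
At the end, for the whole second after the job is handed in: all three keys are in by more than 4.5 of their 6 mm; the nozzle's centre is within 28 mm (seen from above) of the centre of the kettle's mouth and at rest; the kettle stands within 12 mm of where it was; the robot touches nothing (value of joint each of power_key, fill_key, boil_key above 0.0045 m and horizontal distance between spout_nozzle and kettle_mouth below 0.028 m and velocity of joint spout between -0.1 and 0.1 rad/s and distance of kettle_mouth from where it was at the start of the episode below 0.012 m).
It fails at once if the fill key goes in while the nozzle is off the kettle's mouth (more than 35 mm from its centre) (value of joint fill_key above 0.003 m and horizontal distance between spout_nozzle and kettle_mouth above 0.035 m).
It fails at once if the fill key goes in before the power key (value of joint fill_key above 0.003 m and value of joint power_key below 0.0045 m).
It fails at once if the boil key goes in before the fill key (value of joint boil_key above 0.003 m and value of joint fill_key below 0.0045 m).
It fails at once if the station, a key or the spout is pushed hard (over 25 N) (contact force between station and the fingers above 25 N or contact force between station and the arm above 25 N).
It fails at once if the kettle (over 12 mm), the pot, a cup or another loose thing (over 15 mm) is shifted or lifted (distance of kettle_mouth from where it was at the start of the episode above 0.012 m or distance of any of pot, cup_left, cup_right, kettle_lid, scoop, tea_tin, jug from where it was at the start of the episode above 0.015 m).
It also fails if it takes over 69 s, if anything falls off the work surface, if the arm or the gripper's body presses on something with over 40 N, if the wrist force passes 120 N, or if a joint passes its speed limit or range.

### The arm

A 6-joint arm with a two-finger parallel gripper is mounted at the origin on the work surface. World frame = base frame: x ahead of the robot, y to its left, z up, the work surface at z = 0. Lengths are in m, angles in rad, forces in N, time in s.
With the tool pointing down it reaches from about 0.3 to 0.95 m from the base axis. Payload 3.1 kg.
Tool frame: the origin (TCP) lies at the very end of the fingers, on their centre line; the grasp point (between the pads) lies 19 mm behind it (grip_depth is the distance from the TCP to the grasp point, in m); z points along the fingers, y is the line along which they close (so a half turn about z gives the same grasp; the last joint's range is limited). The gripper opens to 85 mm and grips with 20 to 120 N. Pads are 22 mm wide; open, the fingers measure 114 mm over their backs; the gripper's body (76 mm by 85 mm) begins 54 mm behind the grasp point. The pads swing forward as they close: fully open they stand 13 mm farther back than shut.
Start: joints at [1.077, 0.308, 1.634, -0, 1.2, -0.07], TCP at [0.257, 0.57, 0.231] pointing down, gripper open.
Joint ranges: [-3.06, 3.06], [-0.79, 1.96], [0.05, 2.63], [-1.19, 4.34], [0.05, 2.64], [-2.94, 2.94]. Speed limits (rad/s): [2.79, 2.79, 3.14, 3.14, 3.14, 3.14].

### API

Orientations are given as a rotation vector (axis times angle).
In Python, from bench import state, capture, close_job, silhouettes, grip_depth gives the robot as it stands. The module is installed in compiled form; this text tells all that it offers.
- The arm moves only by the shell command python3 -m pendant 'ROWS' [FORCE]. ROWS is JSON, a list of rows, each a list of 7 numbers: the turn, a rotation vector about the tool's x, y, z in degrees, then the shift along the tool's x, y, z in m, then the opening in per cent of the stroke, from 0 (shut) to 100 (fully open). In form: [[wx, wy, wz, dx, dy, dz, jaw], ...]. A call has 1 to 20 rows; each row is the pose to reach, as a shift and turn from the pose commanded when the call began, along the tool's axes at that moment; what a row does not reach only later rows make up. A row lasts 1/8 s, in which the tool goes at most 62.5 mm and 10.7 degrees, less where a joint would pass 70% of its speed; a pose out of reach is approached as far as the arm can. A call with a gripper value outside its range is refused whole. The fingers move at their own pace and stop on an object; FORCE is the grip in N (left out, the last holds). Time passes only in rows, so rows that repeat a pose let the fingers close. It gives the time, the measured TCP pose, the force, the opening and the grip force at its end, in the units of the state.
- state(): the state, without advancing time (a new reading comes with each control period).
- capture(name): name is "scene" or "side" or "wrist"; returns a dict with "color" (400x640x3 uint8, red, green, blue), "fx", "fy", "cx", "cy" (pixels), "k1" (the pictures are not rectified: a ray, as slopes to the right and down, at radius r is drawn at 1 + k1 r^2 times it, then the intrinsics apply), "rvec" (rotation vector, rad) and "tvec" (3), from world to camera coordinates, as OpenCV has them; the wrist camera has in their place "hand_eye" (4x4, takes a point from camera to tool coordinates, whose origin is the TCP and whose axes are the flange's). Camera axes: x right, y down, z forward; pixel columns grow to the right and rows downward; lengths in m; the calibration is good to about 2 mm. A picture is of the moment at which its call begins: read the wrist's pose just before it. There is no depth.
- close_job(): hands the job in; it is judged then, once.
Trained networks look in a picture, given as the dict that the camera call returned (one of the last four; its "shot" number tells which), for a name from the list of things; names that differ only in an ending like _2 or _b are one class to them, and where a whole thing is asked for, a point or a joint stands for the part that bears it (a point fixed in the world has none). Each returns a list of dicts, best first, with "score" (0 to 1); they miss things now and then, are a little off and sometimes report something else, mostly with a low value. They report only what shows in the picture. A call takes as long as a camera call. They do not tell look-alikes from the thing itself.
- silhouettes(picture, name): "pixels" (400x640 bool, what is visible of it) and "at" ([row, column] in pixels, amid what is visible of it).
The state is a dict: "t": time; "qpos": joint angles; "qvel": joint speeds; "effort": joint torques, N m; "position": TCP position; "tool_rot": TCP orientation; "ft_force": force on the tool from outside, world axes, zero at the start; "wrist_torque": the same for the moment, N m; "grip_width": finger opening in m; "gripper_force": force on a finger pad.
Only numpy, scipy, OpenCV 4.12 (cv2) and the standard library are available. Lean on these libraries where they do the work, as an engineer would, in place of code of your own. Each camera call takes 0.05 s, during which the arm holds its last target. There are 200 camera calls.

## Working session

There is one attempt and no reset: what is moved stays moved. The work goes in short steps, Python scripts to look and compute and a shell command to move; the robot and the scene stay as the last step left them, time stands still between calls to the robot, and variables do not carry over. Pictures are saved under pics/ and viewed, at most 10 in all, crops included, and the job is handed in when it is done.

```bash
mkdir -p pics
cat > h.py <<'E'
import numpy as np, cv2
from bench import *
def cam(p):
    if 'rvec' in p and p['rvec'] is not None:
        R=cv2.Rodrigues(np.array(p['rvec'],float))[0]; t=np.array(p['tvec'],float)
        return R,t
    s=p['_s']; T=np.eye(4); T[:3,:3]=cv2.Rodrigues(np.array(s['tool_rot'],float))[0]; T[:3,3]=s['position']
    M=np.linalg.inv(T@np.array(p['hand_eye'])); return M[:3,:3],M[:3,3]
def K(p): return np.array([[p['fx'],0,p['cx']],[0,p['fy'],p['cy']],[0,0,1.]]), np.array([p['k1'],0,0,0,0.])
def proj(p,X):
    R,t=cam(p); k,d=K(p)
    return cv2.projectPoints(np.array(X,float).reshape(-1,1,3),cv2.Rodrigues(R)[0],t,k,d)[0].reshape(-1,2)
def at_z(p,uv,z):
    R,t=cam(p); k,d=K(p)
    u=cv2.undistortPoints(np.array(uv,float).reshape(-1,1,2),k,d).reshape(-1,2)
    r=np.c_[u,np.ones(len(u))]@R; c=-R.T@t
    return c+r*((z-c[2])/r[:,2])[:,None]
def shot(n):
    s=state(); p=capture(n); p['_s']=s; return p
def save(p,f,img=None): cv2.imwrite('pics/'+f,cv2.cvtColor(p['color'] if img is None else img,cv2.COLOR_RGB2BGR))
E
python3 - <<'E'
from h import *
print(state()['position'],state()['tool_rot'])
for n in ['scene','side']:
    p=shot(n); save(p,n+'0.png'); print(n, p['rvec'],p['tvec'],p['fx'])
    for o,z in [('power_key_top',.088),('fill_key_top',.088),('boil_key_top',.088),('spout_nozzle',.21),('kettle_mouth',.19),('pot',.1)]:
        for r in silhouettes(p,o)[:4]:
            at=r['at']; print(o,round(r['score'],2),at,r['pixels'].sum(),at_z(p,[at[::-1]],z).round(3))
E
```

```text
[0.25662053 0.56895031 0.23000824] [-0.66057667 -3.07067886  0.00358957]
scene [ 0.96115325  2.62246977 -0.87312331] [ 0.34574372 -0.17746519  1.36129059] 373.74930991116963
fill_key_top 0.51 [210.5, 314.3] 98 [[0.477 0.012 0.088]]
boil_key_top 0.53 [182.3, 287.7] 63 [[ 0.471 -0.125  0.088]]
spout_nozzle 0.73 [192.4, 250.6] 410 [[ 0.622 -0.075  0.21 ]]
spout_nozzle 0.45 [208.8, 313.0] 105 [[0.531 0.073 0.21 ]]
spout_nozzle 0.27 [238.1, 277.7] 1980 [[0.652 0.085 0.21 ]]
kettle_mouth 0.97 [195.3, 236.7] 1957 [[ 0.65  -0.106  0.19 ]]
kettle_mouth 0.62 [151.5, 306.3] 1639 [[ 0.403 -0.112  0.19 ]]
pot 0.78 [234.6, 278.2] 2023 [[0.611 0.017 0.1  ]]
pot 0.6 [196.9, 303.8] 66 [[ 0.474 -0.04   0.1  ]]
side [ 2.22346707 -0.29238092  0.11865915] [-0.45872232  0.18184604  1.18562399] 428.63330833444354
power_key_top 0.74 [189.5, 364.5] 1064 [[0.613 0.082 0.088]]
power_key_top 0.55 [227.4, 328.5] 97 [[ 0.464 -0.057  0.088]]
fill_key_top 0.57 [213.6, 326.2] 82 [[0.472 0.002 0.088]]
boil_key_top 0.64 [260.8, 350.5] 436 [[ 0.485 -0.193  0.088]]
boil_key_top 0.58 [241.5, 336.7] 72 [[ 0.47  -0.116  0.088]]
spout_nozzle 0.9 [183.2, 392.6] 452 [[ 0.637 -0.066  0.21 ]]
kettle_mouth 0.96 [290.5, 285.0] 3252 [[ 0.302 -0.331  0.19 ]]
kettle_mouth 0.6 [225.1, 399.3] 2969 [[ 0.601 -0.205  0.19 ]]
kettle_mouth 0.29 [336.5, 419.2] 1429 [[ 0.52  -0.503  0.19 ]]
pot 0.75 [190.9, 365.7] 1058 [[0.609 0.059 0.1  ]]
```

Run:
```python
import cv2,numpy as np
a=cv2.imread('pics/scene0.png')[110:310,150:400]; b=cv2.imread('pics/side0.png')[90:370,230:490]
a=cv2.resize(a,None,fx=1.6*2/1.0*0.98,fy=1.6*2*0.98,interpolation=2)
b=cv2.resize(b,None,fx=2.1,fy=2.1,interpolation=2)
cv2.imwrite('pics/a.png',a[:600,:800]);cv2.imwrite('pics/b.png',b);print(a.shape,b.shape)
```

```text
(627, 784, 3) (588, 546, 3)
```

View pics/a.png

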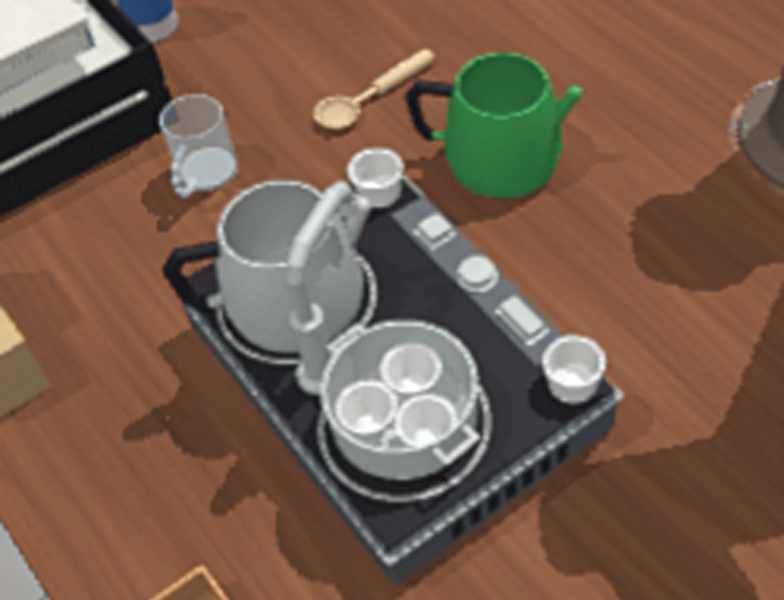

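View pics/b.png

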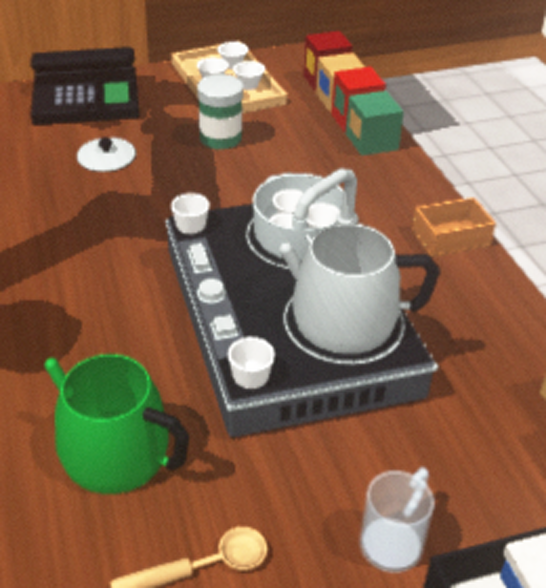

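Candidates for the kettle are the bare steel one (scene 238,181; side 398,210) and the green look-alike (scene 309,140; side 285,290). I choose the steel one, on the -y hob. The keys in the scene picture are boil (289,183), power (302,197) and fill (316,212).

```bash
cat > fit.py <<'E'
from h import *
from scipy.optimize import least_squares
A=lambda x,y:(x/3.136+150,y/3.136+110)
B=lambda x,y:(x/2.1+230,y/2.1+90)
P={n:shot(n) for n in('scene','side')}
obs=[('scene',A(435,229),(-.106,-.07,.088)),('scene',A(477,270),(-.106,0,.088)),('scene',A(520,316),(-.106,.07,.088)),
('scene',A(392,563),(.13,.185,.075)),('scene',A(618,396),(-.13,.185,.075)),
('side',B(223,324),(-.106,-.07,.088)),('side',B(211,288),(-.106,0,.088)),('side',B(199,255),(-.106,.07,.088)),
('side',B(232,405),(-.13,-.185,.075)),('side',B(433,365),(.13,-.185,.075)),('side',B(168,222),(-.13,.185,.075))]
def W(v,L):
    c,s=np.cos(v[2]),np.sin(v[2]); L=np.atleast_2d(L)
    return np.c_[v[0]+c*L[:,0]-s*L[:,1],v[1]+s*L[:,0]+c*L[:,1],L[:,2]]
f=lambda v:np.concatenate([proj(P[n],W(v,l))[0]-uv for n,uv,l in obs])
r=least_squares(f,[.58,-.06,0]); v=r.x
print('station',v.round(4),np.abs(r.fun).reshape(-1,2).max(1).round(1))
print('mouth',at_z(P['scene'],[A(277,222)],.19).round(3),at_z(P['side'],[B(352,253)],.19).round(3))
print('keys b p f',W(v,[(-.106,-.07,.088),(-.106,0,.088),(-.106,.07,.088)]).round(3).tolist(),'axis',W(v,[.075,0,.2]).round(3))
for a in (-1,-.5,0,.3,.6,.9,1.2):
    L=[(.075-.095*np.cos(a),-.095*np.sin(a),.205),(.075-.07*np.cos(a),-.07*np.sin(a),.242)]
    w=W(v,L); print(a,w[0].round(3),proj(P['scene'],w).round(0).tolist(),proj(P['side'],w).round(0).tolist())
ims=[]
for n,(x,y) in (('scene',(190,120)),('side',(290,140))):
    p=P[n]; im=cv2.resize(p['color'][y:y+130,x:x+130],None,fx=4,fy=4,interpolation=2)
    for a in (0,.3,.6,.9):
        w=W(v,[(.075-.095*np.cos(a),-.095*np.sin(a),.205)]); q=(proj(p,w)[0]-(x,y))*4+2
        cv2.circle(im,tuple(int(t) for t in q),3,(255,0,int(a*250)),-1)
    ims.append(im[:,:400])
save(P['side'],'c.png',np.hstack(ims)[:600])
E
python3 fit.py
```

```text
station [ 0.5761 -0.0574 -0.0231] [1.1 0.4 0.5 2.  2.2 0.7 0.5 0.5 1.5 2.2 3.3]
mouth [[ 0.619 -0.146  0.19 ]] [[ 0.618 -0.153  0.19 ]]
keys b p f [[0.469, -0.125, 0.088], [0.47, -0.055, 0.088], [0.472, 0.015, 0.088]] axis [[ 0.651 -0.059  0.2  ]]
-1 [0.602 0.022 0.205] [[279.0, 212.0], [268.0, 201.0]] [[369.0, 169.0], [377.0, 161.0]]
-0.5 [ 0.569 -0.012  0.205] [[281.0, 198.0], [270.0, 190.0]] [[361.0, 177.0], [371.0, 167.0]]
0 [ 0.556 -0.057  0.205] [[275.0, 185.0], [266.0, 181.0]] [[362.0, 188.0], [372.0, 175.0]]
0.3 [ 0.56  -0.085  0.205] [[268.0, 180.0], [260.0, 177.0]] [[367.0, 194.0], [376.0, 179.0]]
0.6 [ 0.571 -0.111  0.205] [[259.0, 176.0], [253.0, 174.0]] [[375.0, 199.0], [381.0, 183.0]]
0.9 [ 0.59  -0.132  0.205] [[249.0, 175.0], [246.0, 173.0]] [[385.0, 203.0], [389.0, 185.0]]
1.2 [ 0.615 -0.147  0.205] [[239.0, 176.0], [238.0, 174.0]] [[396.0, 205.0], [397.0, 187.0]]
```

View pics/c.png

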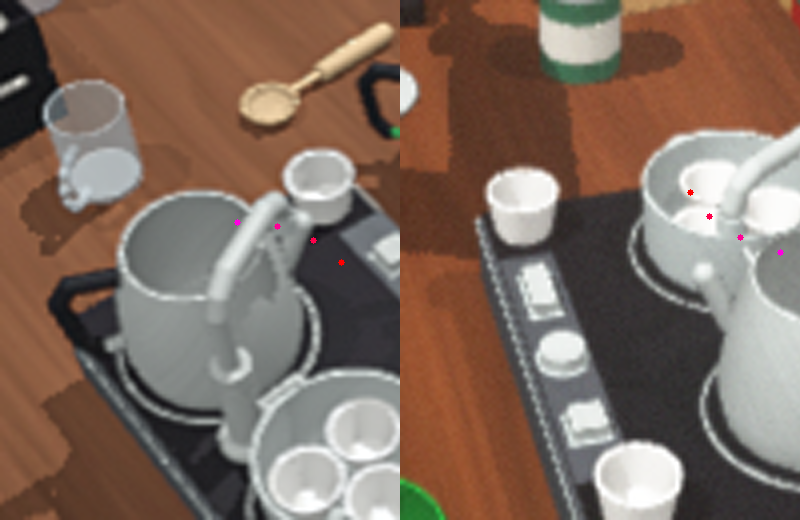

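The red-purple dots are the computed nozzle positions for 0, 0.3, 0.6 and 0.9 rad. The spout ends between the 0.3 and 0.6 dots (about 0.45). The mouth sits at about (0.619, -0.149), which matches the hob on the -y side.

```bash
cat >> h.py <<'E'
V=[.5761,-.0574,-.0231]
def W(L,v=V):
    c,s=np.cos(v[2]),np.sin(v[2]); L=np.atleast_2d(L)
    return np.c_[v[0]+c*L[:,0]-s*L[:,1],v[1]+s*L[:,0]+c*L[:,1],L[:,2]]
def noz(a,z=.205,r=.095): return W([(.075-r*np.cos(a),-r*np.sin(a),z)])[0]
def rows(X):
    s=state(); R=cv2.Rodrigues(np.array(s['tool_rot'],float))[0]
    return ((np.array(X)-s['position'])@R).round(4)
E
python3 - <<'E'
from h import *
p=shot('wrist'); print(np.array(p['hand_eye']).round(3)); s=state(); print(cv2.Rodrigues(np.array(s['tool_rot']))[0].round(3),s['ft_force'])
print(rows([noz(-.15,.3)]), rows([noz(-.15,.22)]))
E
```

```text
[[-0.    -0.961 -0.277  0.071]
 [ 1.     0.    -0.    -0.   ]
 [ 0.    -0.277  0.961 -0.144]
 [ 0.     0.     0.     1.   ]]
[[-0.912  0.411  0.   ]
 [ 0.411  0.912  0.   ]
 [-0.     0.    -1.   ]] [-0.21864559  0.48010265  0.57502247]
[[-0.5257 -0.4347 -0.0687]] [[-0.5257 -0.4347  0.0113]]
```

```bash
python3 -m pendant '[[0,0,0,0,0,-0.035,0],[0,0,0,-0.02,-0.02,-0.07,0],[0,0,0,-0.06,-0.05,-0.07,0],[0,0,0,-0.1,-0.085,-0.07,0],[0,0,0,-0.145,-0.12,-0.07,0],[0,0,0,-0.19,-0.155,-0.07,0],[0,0,0,-0.235,-0.195,-0.07,0],[0,0,0,-0.28,-0.23,-0.07,0],[0,0,0,-0.325,-0.265,-0.07,0],[0,0,0,-0.37,-0.305,-0.07,0],[0,0,0,-0.41,-0.34,-0.07,0],[0,0,0,-0.45,-0.375,-0.07,0],[0,0,0,-0.485,-0.40,-0.07,0],[0,0,0,-0.51,-0.42,-0.07,0],[0,0,0,-0.525,-0.435,-0.07,0],[0,0,0,-0.525,-0.435,-0.07,0],[0,0,0,-0.525,-0.435,-0.07,0]]'
python3 - <<'E'
from h import *
s=state(); print(s['position'],s['ft_force'],s['grip_width'])
p=shot('wrist'); im=p['color'].copy()
for a in (0,.3,.45,.6,1.25):
    q=proj(p,noz(a))[0]; print(a,q.round(0)); cv2.circle(im,tuple(int(t) for t in q),3,(255,0,int(a*200)),-1)
save(p,'w1.png',im)
print(rows([noz(-.15,.218)]),rows([noz(a,.218,.093) for a in (.1,.3,.5,.7,.85,.95,1.0,1.05)]))
E
```

```text
t: 2.98
position: [0.5562, -0.0417, 0.3012]
tool_rot: [-0.66, -3.071, -0.001]
ft_force: [-1.1, 0.5, -0.6]
grip_width: -0.0
gripper_force: 0.0
[ 0.5561793  -0.04174943  0.30115373] [-1.06435884  0.45205213 -0.57219258] -8.983036727124162e-06
0 [301. 210.]
0.3 [268. 230.]
0.45 [255. 243.]
0.6 [244. 257.]
1.25 [230. 325.]
[[-0.0017 -0.0006  0.0833]] [[-0.0122 -0.0217  0.0832]
 [-0.0226 -0.037   0.0832]
 [-0.036  -0.05    0.0832]
 [-0.0516 -0.06    0.0832]
 [-0.0644 -0.0654  0.0832]
 [-0.0734 -0.0679  0.0832]
 [-0.078  -0.0688  0.0832]
 [-0.0826 -0.0695  0.0832]]
```

View pics/w1.png

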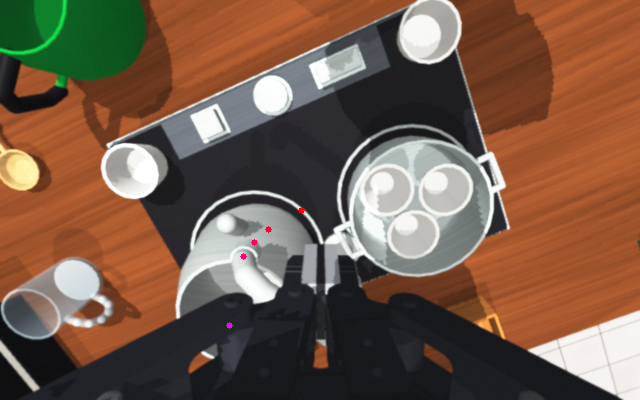

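The wrist view shows the spout's end at (243,255), on the 0.6 rad dot, with the shut fingers clear on the pot side. Its keys are boil (211,123), power (272,95) and fill (337,66). I go down and sweep.

```bash
python3 -m pendant '[[0,0,0,0,0,0.04,0],[0,0,0,0,0,0.083,0],[0,0,0,-0.004,-0.008,0.083,0],[0,0,0,-0.012,-0.022,0.083,0],[0,0,0,-0.018,-0.030,0.083,0],[0,0,0,-0.0225,-0.037,0.083,0],[0,0,0,-0.0255,-0.040,0.083,0],[0,0,0,-0.029,-0.0435,0.083,0],[0,0,0,-0.0325,-0.047,0.083,0],[0,0,0,-0.036,-0.050,0.083,0],[0,0,0,-0.040,-0.053,0.083,0],[0,0,0,-0.044,-0.0555,0.083,0],[0,0,0,-0.048,-0.058,0.083,0],[0,0,0,-0.052,-0.060,0.083,0],[0,0,0,-0.056,-0.062,0.083,0],[0,0,0,-0.060,-0.0635,0.083,0],[0,0,0,-0.064,-0.0655,0.083,0],[0,0,0,-0.064,-0.0655,0.083,0]]'
python3 - <<'E'
from h import *
s=state(); print(s['position'],s['ft_force'])
ims=[]
for n in('scene','side'):
    p=shot(n); im=p['color'].copy()
    for r in silhouettes(p,'spout')[:2]: print(n,r['score'],r['at'],r['pixels'].sum())
    w=[noz(a) for a in(.9,1.1,1.25)]; q=proj(p,w); c=q[1].astype(int)
    im=cv2.resize(im[c[1]-50:c[1]+50,c[0]-50:c[0]+50],None,fx=4,fy=4,interpolation=2)
    for u in q: cv2.circle(im,tuple(int(t) for t in (u-c+50)*4+2),2,(255,0,0),-1)
    ims.append(im)
save(p,'d.png',np.hstack(ims))
E
```

```text
t: 5.28
position: [0.5885, -0.1294, 0.2183]
tool_rot: [0.661, 3.07, -0.001]
ft_force: [-0.9, 0.3, 0.1]
grip_width: -0.0003
gripper_force: 0.0
[ 0.58851632 -0.12935969  0.21833905] [-0.86976718  0.34306528  0.13081163]
scene 0.8 [196.8, 241.7] 388
side 0.62 [186.1, 393.0] 267
```

View pics/d.png

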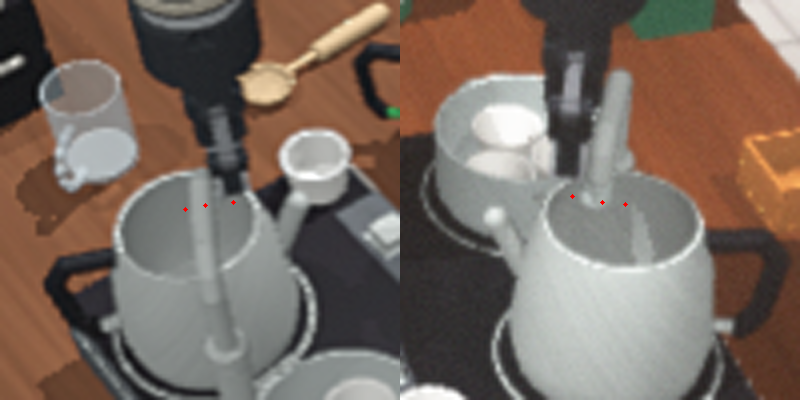

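The spout is at about 1.07 rad, with the nozzle at side-crop (594,200) inside the mouth's edge. It needs about 0.16 rad more.

```bash
python3 -m pendant '[[0,0,0,-0.003,-0.001,0,0],[0,0,0,-0.006,-0.002,0,0],[0,0,0,-0.009,-0.0025,0,0],[0,0,0,-0.012,-0.003,0,0],[0,0,0,-0.014,-0.0035,0,0],[0,0,0,-0.016,-0.0035,0,0],[0,0,0,-0.016,-0.0035,0,0],[0,0,0,-0.005,0.005,0,0],[0,0,0,0.01,0.015,0,0],[0,0,0,0.02,0.02,-0.03,0],[0,0,0,0.02,0.02,-0.08,0],[0,0,-8,0.04,0.03,-0.08,0],[0,0,-16,0.06,0.04,-0.08,0],[0,0,-23,0.06,0.04,-0.08,0],[0,0,-23,0.06,0.04,-0.08,0],[0,0,-23,0.06,0.04,-0.08,0]]'
python3 - <<'E'
from h import *
s=state(); print(s['position'],s['ft_force'])
ims=[]
for n in('scene','side'):
    p=shot(n); im=p['color'].copy()
    w=[noz(a) for a in(1.1,1.25,1.4)]; q=proj(p,w); c=q[1].astype(int)
    im=cv2.resize(im[c[1]-50:c[1]+50,c[0]-50:c[0]+50],None,fx=4,fy=4,interpolation=2)
    for u in q: cv2.circle(im,tuple(int(t) for t in (u-c+50)*4+2),2,(255,0,0),-1)
    ims.append(im)
save(p,'e.png',np.hstack(ims))
p=shot('wrist'); save(p,'w2.png')
for o in('power_key_top','fill_key_top','boil_key_top'):
    for r in silhouettes(p,o)[:3]: print(o,round(r['score'],2),r['at'],at_z(p,[r['at'][::-1]],.088).round(4))
E
```

```text
t: 7.48
position: [0.5496, -0.0672, 0.2983]
tool_rot: [0.037, 3.141, -0.0]
ft_force: [0.1, 0.3, -0.1]
grip_width: 0.0001
gripper_force: 0.0
[ 0.54963944 -0.06719367  0.29834945] [ 0.11119386  0.25683594 -0.14260345]
power_key_top 0.83 [88.6, 330.2] [[ 0.4706 -0.0562  0.088 ]]
boil_key_top 0.92 [86.0, 258.9] [[ 0.4666 -0.1242  0.088 ]]
```

View pics/e.png

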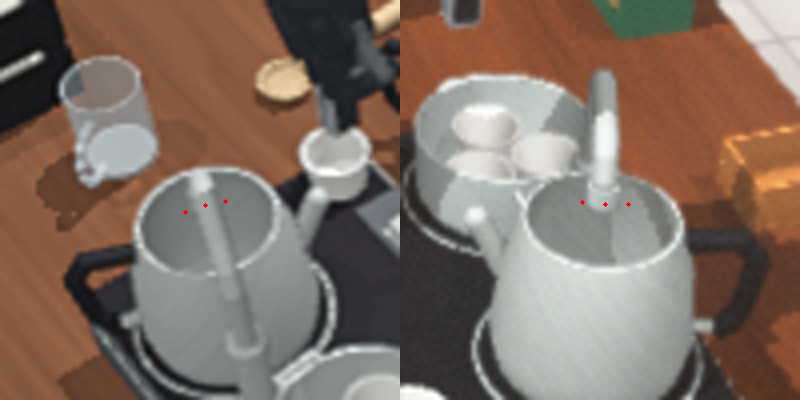

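View pics/w2.png

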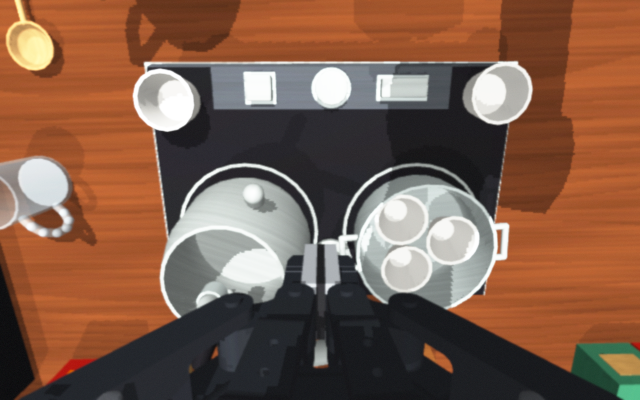

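The nozzle now sits at about 1.25 rad over the middle of the mouth (side crop 602,207), and the kettle hasn't moved. In the wrist picture the keys are boil (259,88), power (331,88) and fill (404,88). Next is the power key, slowly.

```bash
python3 -m pendant '[[0,0,0,0.04,0.005,0,0],[0,0,0,0.08,0.011,0,0],[0,0,0,0.081,0.011,0.05,0],[0,0,0,0.081,0.011,0.1,0],[0,0,0,0.081,0.011,0.15,0],[0,0,0,0.081,0.011,0.18,0],[0,0,0,0.081,0.011,0.195,0],[0,0,0,0.081,0.011,0.203,0],[0,0,0,0.081,0.011,0.203,0],[0,0,0,0.081,0.011,0.203,0]]'
python3 -m pendant '[[0,0,0,0,0,0.002,0],[0,0,0,0,0,0.004,0],[0,0,0,0,0,0.006,0],[0,0,0,0,0,0.008,0],[0,0,0,0,0,0.010,0],[0,0,0,0,0,0.010,0]]'
```

```text
t: 9.02
position: [0.4704, -0.055, 0.0965]
tool_rot: [0.035, 3.139, -0.001]
ft_force: [1.0, -1.1, -0.1]
grip_width: 0.0
gripper_force: 0.0
t: 9.78
position: [0.4691, -0.0548, 0.0852]
tool_rot: [-0.035, -3.141, -0.0]
ft_force: [-0.6, 0.3, 1.5]
grip_width: 0.0002
gripper_force: 0.9
```

```bash
python3 -m pendant '[[0,0,0,0,0,0.0015,0],[0,0,0,0,0,0.003,0],[0,0,0,0,0,0.0045,0],[0,0,0,0,0,0.0045,0]]'; python3 -m pendant '[[0,0,0,0,0,0.001,0],[0,0,0,0,0,0.001,0],[0,0,0,0,0,0.001,0]]'
```

```text
t: 10.28
position: [0.4692, -0.0548, 0.0808]
tool_rot: [-0.035, -3.141, -0.0]
ft_force: [-1.1, -0.1, 3.2]
grip_width: -0.0001
gripper_force: 1.6
t: 10.65
position: [0.4692, -0.0548, 0.08]
tool_rot: [-0.035, -3.141, -0.0]
ft_force: [-1.5, 0.8, 5.2]
grip_width: 0.0
gripper_force: 2.5
```

```bash
python3 -m pendant '[[0,0,0,0,0,0.0006,0],[0,0,0,0,0,0.0006,0]]'; python3 -m pendant '[[0,0,0,0,0,-0.003,0],[0,0,0,0,0,-0.015,0],[0,0,0,0,0,-0.04,0],[0,0,0,-0.001,0.035,-0.04,0],[0,0,0,-0.001,0.0695,-0.04,0],[0,0,0,-0.001,0.0695,-0.025,0],[0,0,0,-0.001,0.0695,-0.014,0],[0,0,0,-0.001,0.0695,-0.014,0]]'
python3 - <<'E'
from h import *
for n in('scene','side'):
    p=shot(n); im=p['color']; c=proj(p,W([(-.106,0,.085)]))[0].astype(int)
    globals()[n]=cv2.resize(im[c[1]-30:c[1]+30,c[0]-40:c[0]+40],None,fx=5,fy=5,interpolation=2)
save(p,'f.png',np.hstack([scene,side])); print(state()['ft_force'])
E
```

```text
t: 10.9
position: [0.4692, -0.0548, 0.0795]
tool_rot: [-0.035, -3.141, -0.0]
ft_force: [-2.2, 0.9, 6.1]
grip_width: -0.0002
gripper_force: 3.1
t: 11.9
position: [0.4702, 0.014, 0.0916]
tool_rot: [-0.036, -3.138, 0.0]
ft_force: [0.1, -0.1, 0.0]
grip_width: -0.0002
gripper_force: 0.0
[-0.34748264  0.0616789   0.16222747]
```

View pics/f.png

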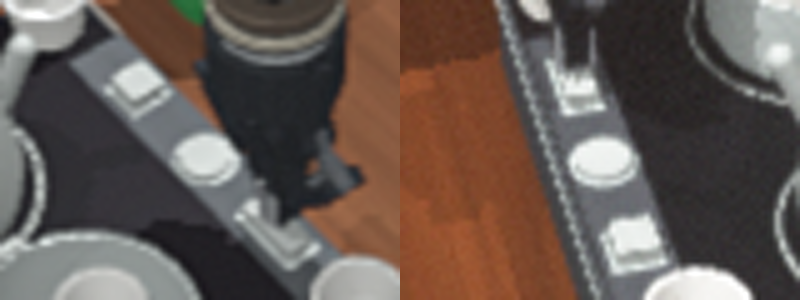

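The power key (scene crop 205,158) lies flatter than before. With the 6 N reading I take it as in. The finger is over the bar at (275,225). Now I press fill.

```bash
python3 -m pendant '[[0,0,0,0,0,0.002,0],[0,0,0,0,0,0.004,0],[0,0,0,0,0,0.006,0],[0,0,0,0,0,0.0075,0],[0,0,0,0,0,0.009,0],[0,0,0,0,0,0.0105,0],[0,0,0,0,0,0.0105,0]]'; python3 -m pendant '[[0,0,0,0,0,0.001,0],[0,0,0,0,0,0.001,0],[0,0,0,0,0,0.001,0]]'
```

```text
t: 12.88
position: [0.4719, 0.0145, 0.0827]
tool_rot: [0.035, 3.141, -0.0]
ft_force: [-0.4, -0.9, 1.9]
grip_width: -0.0
gripper_force: 1.0
t: 13.25
position: [0.4719, 0.0146, 0.0818]
tool_rot: [0.035, 3.141, -0.0]
ft_force: [-0.3, -2.1, 1.9]
grip_width: 0.0001
gripper_force: 1.0
```

```bash
python3 -m pendant '[[0,0,0,0,0,0.001,0],[0,0,0,0,0,0.0018,0],[0,0,0,0,0,0.0018,0]]'; python3 -m pendant '[[0,0,0,0,0,0.0006,0],[0,0,0,0,0,0.0006,0]]'
```

```text
t: 13.62
position: [0.4719, 0.0146, 0.0801]
tool_rot: [0.035, 3.141, -0.0]
ft_force: [-0.4, -2.2, 4.7]
grip_width: -0.0002
gripper_force: 2.4
t: 13.88
position: [0.4719, 0.0146, 0.0796]
tool_rot: [0.035, 3.141, -0.0]
ft_force: [-0.2, -2.3, 6.8]
grip_width: 0.0001
gripper_force: 3.0
```

```bash
python3 -m pendant '[[0,0,0,0,0,-0.003,0],[0,0,0,0,0,-0.015,0],[0,0,0,0,0,-0.045,0],[0,0,0,0.002,-0.05,-0.045,0],[0,0,0,0.004,-0.1,-0.045,0],[0,0,0,0.004,-0.139,-0.045,0],[0,0,0,0.004,-0.139,-0.045,0],[0,0,0,0.004,-0.139,-0.025,0],[0,0,0,0.004,-0.139,-0.013,0],[0,0,0,0.004,-0.139,-0.013,0]]'; python3 -m pendant '[[0,0,0,0,0,0.002,0],[0,0,0,0,0,0.004,0],[0,0,0,0,0,0.006,0],[0,0,0,0,0,0.0075,0],[0,0,0,0,0,0.009,0],[0,0,0,0,0,0.0105,0],[0,0,0,0,0,0.0115,0],[0,0,0,0,0,0.0115,0]]'
```

```text
t: 15.12
position: [0.4633, -0.1229, 0.0911]
tool_rot: [-0.034, -3.138, -0.002]
ft_force: [-0.8, -0.2, 0.0]
grip_width: 0.0002
gripper_force: 0.0
t: 16.12
position: [0.4651, -0.1242, 0.0809]
tool_rot: [0.035, 3.14, -0.0]
ft_force: [1.9, 2.0, 2.6]
grip_width: 0.0
gripper_force: 1.4
```

```bash
python3 -m pendant '[[0,0,0,0,0,0.001,0],[0,0,0,0,0,0.001,0]]'; python3 -m pendant '[[0,0,0,0,0,0.0004,0],[0,0,0,0,0,0.0004,0]]'
```

```text
t: 16.38
position: [0.4651, -0.1242, 0.0801]
tool_rot: [0.035, 3.141, -0.0]
ft_force: [1.3, 3.2, 4.4]
grip_width: -0.0001
gripper_force: 2.4
t: 16.62
position: [0.4651, -0.1242, 0.0797]
tool_rot: [0.035, 3.14, -0.0]
ft_force: [1.5, 2.1, 5.7]
grip_width: -0.0003
gripper_force: 2.8
```

```bash
python3 -m pendant '[[0,0,0,0,0,0.0003,0],[0,0,0,0,0,0.0003,0],[0,0,0,0,0,-0.003,0],[0,0,0,0,0,-0.015,0],[0,0,0,0,0,-0.06,0],[0,0,0,0.02,0.02,-0.11,0],[0,0,0,0.04,0.06,-0.16,0],[0,0,0,0.05,0.1,-0.2,0],[0,0,0,0.05,0.15,-0.22,0],[0,0,0,0.05,0.2,-0.22,0],[0,0,0,0.05,0.25,-0.22,0],[0,0,0,0.05,0.25,-0.22,0],[0,0,0,0.05,0.25,-0.22,0],[0,0,0,0.05,0.25,-0.22,0],[0,0,0,0.05,0.25,-0.22,0]]'
python3 - <<'E'
from h import *
o=[]
for n in('scene','side'):
    p=shot(n); im=p['color']; c=proj(p,W([(-.03,-.03,.12)]))[0].astype(int)
    o.append(cv2.resize(im[c[1]-70:c[1]+70,c[0]-65:c[0]+65],None,fx=3,fy=3,interpolation=2))
save(p,'g.png',np.hstack(o))
E
```

```text
t: 18.5
position: [0.4202, 0.1257, 0.2992]
tool_rot: [-0.038, -3.141, 0.001]
ft_force: [-0.5, -0.0, 0.1]
grip_width: -0.0002
gripper_force: 0.0
```

View pics/g.png

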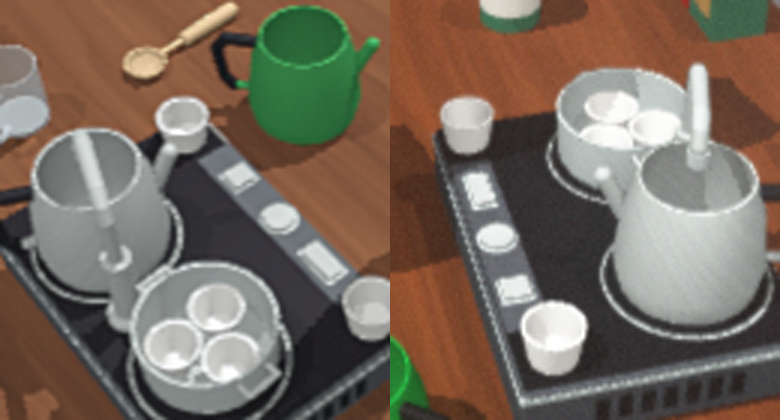

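All three keys, at scene crop (240,178), (279,217) and (322,262), sit low on the deck. The nozzle is over the mouth, nothing loose has moved, and the arm is clear.

```bash
python3 -c "from bench import close_job; print(close_job())"
```

```text
the job is handed in; nothing more can be done
None
```

I handed the job in after about 19 s of robot time: the spout is over the steel kettle's mouth, and power, fill and boil were each pressed in that order with about 6–7 N and let go. The last pictures show all three keys down and nothing else moved; the hand-in returned no verdict.

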